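Tuck the rooflight head flashing under the shingle and hold it down

ROBOT

A 6-joint arm with a two-finger parallel gripper is mounted at the origin on the work surface. World frame = base frame: x ahead of the robot, y to its left, z up, the work surface at z = 0. Lengths are in mm, angles in rad, forces in N, time in s.
With the tool pointing down it reaches from about 275 to 1000 mm from the base axis. Payload 8.4 kg.
Tool frame: the origin (TCP) lies on the centre line of the jaws, within the pads' length; the fingertips stand r.tip_reach ahead of it and the grasp point (between the pads) lies 11 mm behind it (r.tip_reach is the distance from the TCP to the fingertips, in mm); z points along the fingers, y is the line along which they close (so a half turn about z gives the same grasp; the last joint's range is limited). The gripper opens to 85 mm and grips with 20 to 120 N. Pads are 22 mm wide; open, the fingers measure 114 mm over their backs; the gripper's body (76 mm by 85 mm) begins 54 mm behind the grasp point. The pads swing forward as they close: fully open they stand 13 mm farther back than shut.
Start: joints at [-1.14, 0.353, 1.633, -0, 1.155, -0.002], TCP at [262.133, -567.375, 239.281] pointing down, gripper open.
Joint ranges: [-2.63, 2.63], [-0.92, 2.1], [0.06, 2.66], [-1.3, 4.44], [0, 2.69], [-3.02, 3.02]. Speed limits (rad/s): [2.22, 2.22, 2.79, 3.14, 3.14, 3.14].

INTERFACE

Orientations are given as [roll, pitch, yaw] about the fixed x, y, z axes, in that order (R = Rz(yaw) Ry(pitch) Rx(roll)).
In Python, from rig import r gives the robot as it stands.
- The arm moves only by the tool carry_out, never from a script. Its argument "targets" is a list of rows, each an object with "dp": the shift along the tool's x, y, z in mm, a list of three; "yaw": the turn about the tool's z in degrees. A call has 1 to 12 rows; each row is the pose to reach, as a shift and turn from the pose commanded when the call began, along the tool's axes at that moment; what a row does not reach only later rows make up. A row lasts 1/8 s, in which the tool goes at most 62.5 mm and 10.7 degrees, less where a joint would pass 70% of its speed; a pose out of reach is approached as far as the arm can. A call with a gripper value outside its range is refused whole. "fingers" is the opening, from -1 (shut) to 1 (fully open), so that 0 is half open, set as the call begins (left out, the last holds). The fingers move at their own pace and stop on an object; "grip_force" is the grip in N (left out, the last holds). Time passes only in rows, so rows that repeat a pose let the fingers close. It gives the time, the measured TCP pose, the force, the opening and the grip force at its end, in the units of the state.
- r.sense(): the state, without advancing time (a new reading comes with each control period).
- r.grab_frame(name): name is "side" or "top"; returns the picture (480x640x3 uint8, red, green, blue); there is no depth.
- r.get_calibration(name): a dict with "fx", "fy", "cx", "cy" (pixels), "rvec" (rotation vector, rad) and "tvec" (3), from world to camera coordinates, as OpenCV has them. Camera axes: x right, y down, z forward; pixel columns grow to the right and rows downward; lengths in mm; the calibration is good to about 2 mm. A picture is of the moment at which its call begins. get_calibration takes no time and is no camera call.
- r.sign_off(): hands the job in; it is judged then, once.
The state is a dict: "clock": time; "qpos": joint angles; "qvel": joint speeds; "joint_efforts": joint torques, N m; "eef_pos": TCP position; "tcp_rot": TCP orientation; "contact_force": force on the tool from outside, world axes, zero at the start; "wrist_torque": the same for the moment, N m; "opening": opening from 0.0 (shut) to 1.0 (fully open); "grasp_force": force on a finger pad.
Only numpy, scipy, OpenCV 4.12 (cv2) and the standard library are available. Lean on these libraries where they do the work, as an engineer would, in place of code of your own. Each camera call takes 0.05 s, during which the arm holds its last target. There are 200 camera calls.

TASK

Pick up the folded steel flashing from the bench and tuck its flange under the wide middle shingle above the opening in the roof panel, flat on the boards and without lifting the shingle, square to the panel, until the upstand stands along the upper edge of the opening. Then press the flashing firmly down flat on the boards and finish while still holding it pressed there, as if for someone to nail it. Leave the hammer, the tray of nails and the spare shingles where they lie.

Things in the scene. Friction and masses are not known exactly. Their poses are not given: they have to be found in the camera images.
- flashing: Loose rigid L of galvanised sheet, 0.11 to 0.18 kg, flat on the bench left or right of the roof panel. Flange 105 (own x) x 130 (y) x 3 mm; along its near edge an upstand 42 mm high over the underside, folded double to 10 mm thick (x = 0 to 10 mm). Origin: underside, middle of the upstand's outer (near) face; x along the flange to its free edge at 105 mm, y along the upstand, z up.
- upstand_top (a point): Middle of the top of the flashing's upstand, at own (5, 0, 42) mm of the flashing: grip the upstand here from above, fingers closing along the flashing's x across its 10 mm. Axes as the flashing.
- edge_left (a point): Corner of the flange's free edge, the edge to tuck, at own (105, 65, 0) mm of the flashing, on the underside. Axes as the flashing.
- edge_right (a point): The other corner of the flange's free edge, at own (105, -65, 0) mm of the flashing. Axes as the flashing.
- roof_board: Boards of a level roof panel, 380 x 340 mm, fixed; their top is 40 mm above the bench. Origin: on their top, under the middle of the wide middle shingle's lower (butt) edge; x up the roof, away from the robot (yaw up to 0.2 rad either way), y left, z up. Bare for |y| under 82 mm; beside that lie lower shingles, tops up to 13 mm above the boards. Boards end at x = 160 mm.
- opening_edge (a point): Middle of the upper edge of the rooflight opening, on top of the boards at x = -55 mm of the roof board (the opening spans x = -160 to -55, y = -80 to 80 mm). The outer (near) face of the upstand belongs in line with this edge; the flange then reaches 50 mm under the shingle. Axes as the roof board.
- shingle (a joint): Wide middle cedar shingle, 220 (y) x 140 x 8 mm, nailed along its far edge. Value: lift about that edge in rad, 0 as laid, growing as the near (butt) edge lifts (0.05 rad = 7 mm). Its weight and a weak spring hold it down with 1 to 2 N at the butt. As laid its underside is 8 mm above the boards at the butt, coming down evenly to 2 mm at x = 140 mm of the roof board.
- shingle_butt (a point): Middle of the wide shingle's butt edge, on its underside, 8 mm above the boards as laid: the flange goes in below it. Axes turn with the shingle.
- nail_tray: Open grey tray of nails, 90 x 120 x 35 mm, on the bench on the other side of the panel from the flashing. Origin: centre of its underside. To be left alone.
- hammer: Hammer lying on the bench to the right, 230 mm long, to be left alone. Origin: centre of its underside.
- spare_shingles: Stack of four spare shingles, 160 x 100 x 34 mm, on the bench to the left, to be left alone. Origin: centre of its underside.

How it is judged:
By the outcome, as a careful person would: the job done as asked, in the order asked, and still so for the second after the job is handed in, while the arm keeps its last pose, push and grip.
It also fails if it takes over 48 s, if anything falls off the work surface, if the arm or the gripper's body presses on something with over 40 N, if the wrist force passes 120 N, or if a joint passes its speed limit or range.

## Working session

There is one attempt and no reset: what is moved stays moved. The work goes in short steps, Python scripts to look and compute and a tool call to move; the robot and the scene stay as the last step left them, time stands still between calls to the robot, and variables do not carry over. Pictures are saved under pics/ and viewed, at most 10 in all, crops included, and the job is handed in when it is done.

Besides the shell and the picture viewer there is one more tool, called after "Request:" by a JSON object that holds its "api" and its "payload". carry_out: Moves the arm, as the interface text tells. Its arguments: {"type":"object","properties":{"targets":{"type":"array","items":{"type":"object","properties":{"dp":{"type":"array","items":{"type":"number"}},"yaw":{"type":"number"}}}},"fingers":{"type":"number"},"grip_force":{"type":"number"}},"required":["targets"]}

```bash
mkdir -p pics; ls
python3 - <<'E'
from rig import r
import cv2
for n in("top","side"):
    cv2.imwrite(f"pics/{n}0.png",r.grab_frame(n)[:,:,::-1]); print(n,r.get_calibration(n))
print(r.sense(),r.tip_reach)
E
```

```text
pics
top {'fx': 528.4678207945611, 'fy': 528.4678207945611, 'cx': 318.15658961461406, 'cy': 234.13257206073013, 'rvec': array([ 2.17322492, -2.21809821,  0.04302335]), 'tvec': array([  18.11418918,  569.04547666, 1880.01710101])}
side {'fx': 624.4197231102108, 'fy': 624.4197231102108, 'cx': 326.4244118269049, 'cy': 239.9320751181483, 'rvec': array([ 0.5254979 , -2.71985789,  1.17025426]), 'tvec': array([ 537.34396691,  203.89992407, 1738.20106531])}
{'clock': 0.1, 'qpos': array([-1.14038115e+00,  3.53574044e-01,  1.63405458e+00,  2.90753207e-05,
        1.15524197e+00, -2.42820198e-03]), 'qvel': array([ 0.00036157, -0.00226777, -0.0012008 , -0.00047216, -0.00202688,
        0.00015459]), 'joint_efforts': array([-1.92039961e-04, -6.06357694e+01, -3.42818069e+01, -6.67173299e-05,
        3.91043068e-03, -2.79041711e-05]), 'eef_pos': array([ 261.97195453, -566.97499552,  238.64201097]), 'tcp_rot': array([-3.14031478e+00, -2.96887936e-05,  4.32831609e-01]), 'contact_force': array([-0.48540279,  0.07363906, -0.46477921]), 'wrist_torque': array([0.00230595, 0.02184498, 0.02124779]), 'grasp_force': 0.0, 'opening': 1.0010754645837607} 8.0
```

View pics/top0.png

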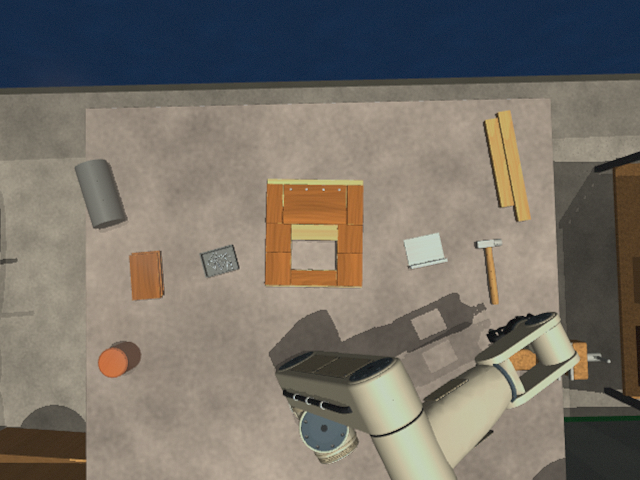

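View pics/side0.png

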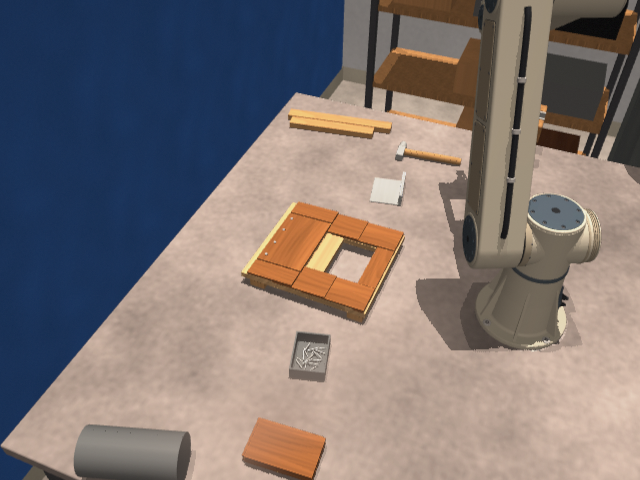

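The top view shows the panel at about cols 265–363, rows 180–288. The flashing is at (425,251) with its upstand on the near side, row ~265. Side view: flashing at (388,190), panel at (325,260). I'll zoom in on these next.

Run:
```python
import cv2,numpy as np
t=cv2.imread("pics/top0.png");s=cv2.imread("pics/side0.png")
def c(im,x,y,w,h,k): return cv2.resize(im[y:y+h,x:x+w],(w*k,h*k),interpolation=cv2.INTER_CUBIC)
a=c(t,260,175,110,120,5)  #550x600
b=c(t,400,228,50,45,5) #250x225
d=c(s,365,165,50,45,5)
m=np.zeros((600,800,3),np.uint8); m[:,:550]=a; m[:225,550:]=b; m[240:465,550:]=d
cv2.imwrite("pics/m1.png",m)
```

```text
(no output)
```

View pics/m1.png

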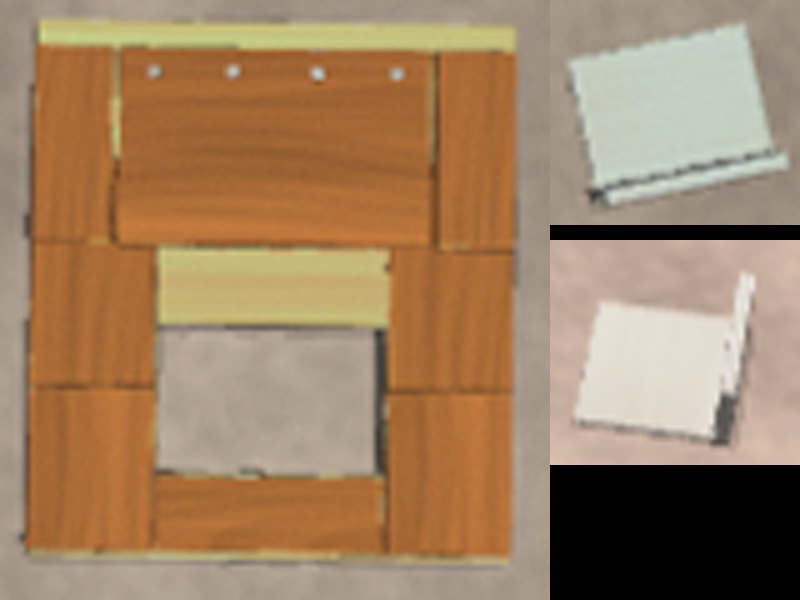

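The zoom shows the opening's upper edge at about (292–338, 240) and the boards' far edge at about (268–363, 179.5). The flashing's flange corners are near (404,240), (439,233), (445,258) and (409,266), with the upstand top along row ~262–266.

```bash
cat > h.py <<'E'
from rig import r
import cv2,numpy as np
def cam(n):
    c=r.get_calibration(n);R=cv2.Rodrigues(np.array(c["rvec"]))[0];t=np.array(c["tvec"])
    K=np.array([[c["fx"],0,c["cx"]],[0,c["fy"],c["cy"]],[0,0,1]]);return K,R,t
def ray(n,uv,z):
    K,R,t=cam(n);uv=np.atleast_2d(uv).astype(float)
    d=np.linalg.solve(K,np.c_[uv,np.ones(len(uv))].T).T@R; o=-R.T@t
    return o+d*((z-o[2])/d[:,2])[:,None]
def proj(n,P):
    K,R,t=cam(n);return cv2.projectPoints(np.atleast_2d(np.array(P,float)),cv2.Rodrigues(R)[0],t,K,None)[0][:,0]
def line(p):  # direction, centre
    l=cv2.fitLine(np.float32(p),cv2.DIST_HUBER,0,.01,.01).ravel();return l[:2],l[2:]
E
python3 - <<'E'
from h import *
t=cv2.imread("pics/top0.png");hsv=cv2.cvtColor(t,cv2.COLOR_BGR2HSV)
g=hsv.astype(int);print("cam",-cam("top")[1].T@cam("top")[2],-cam("side")[1].T@cam("side")[2])
Y=((g[...,0]>20)&(g[...,0]<36)&(g[...,1]>70)&(g[...,2]>130))
def edge(col,r0,r1,ch,rise=True):   # subpixel extreme gradient row in a column
    v=t[r0:r1,col,ch].astype(float);d=np.abs(np.diff(v));i=d.argmax();s=d[max(i-1,0):i+2];return r0+max(i-1,0)+(s*np.arange(len(s))).sum()/s.sum()+.5
# far edge of boards, opening edge: saturation edge
S=g[...,1]
def e(c,r0,r1):
    v=S[r0:r1,c].astype(float);d=np.abs(np.diff(v));i=int(d.argmax());a=max(i-1,0);s=d[a:i+2];return r0+a+(s*np.arange(len(s))).sum()/s.sum()+.5
far=[(c,e(c,174,183)) for c in range(272,361)]
op=[(c,e(c,235,245)) for c in range(296,334)]
def ec(row,c0,c1):
    v=S[row,c0:c1].astype(float);d=np.abs(np.diff(v));i=int(d.argmax());a=max(i-1,0);s=d[a:i+2];return c0+a+(s*np.arange(len(s))).sum()/s.sum()+.5
F=ray("top",far,40);O=ray("top",op,40)
for n,P in(("far",F),("open",O)):
    d,c=line(P[:,:2]);print(n,d,c,"yaw",np.degrees(np.arctan2(-d[0],d[1])))
print("strip cols",[(q,[i for i in range(280,350) if Y[q,i]][::200] , [i for i in range(280,350) if Y[q,i]][-1:]) for q in (228,232,236)])
L=[(ec(q,286,297),q) for q in range(244,266)];
print("open left",ray("top",L,40)[[0,10,-1]].round(1), "farL/R cols",ec(183,260,275),ec(183,355,370),ray("top",[(ec(183,260,275),183),(ec(183,355,370),183)],40).round(1))
butt=[(c,) for c in range(296,334)]
# flashing
M=((g[...,1]<40)&(g[...,2]>165)).astype(np.uint8);M[:228]=0;M[272:]=0;M[:,:398]=0;M[:,452:]=0
print("mask",M.sum());c=max(cv2.findContours(M,0,1)[0],key=cv2.contourArea);print(cv2.approxPolyDP(c,2,True)[:,0].tolist())
for q in range(230,272): print(q,''.join('#' if M[q,i] else '.' for i in range(400,450)))
E
```

```text
cam [ 483.9513524    -3.74452574 1903.78103927] [ 107.38131433 1244.441941   1338.46560287]
far [0.03589903 0.99935544] [763.0638  -17.23915] yaw -2.0573049
open [0.0442703  0.99901956] [548.5297    13.645875] yaw -2.5373306
strip cols [(228, [291], [336]), (232, [292], [336]), (236, [291], [337])]
open left [[535.3 105.5  40. ]
 [500.  104.6  40. ]
 [461.3 105.8  40. ]] farL/R cols 266.45081967213116 363.13461538461536 [[ 753.4  186.1   40. ]
 [ 746.1 -156.7   40. ]]
mask 1053
[[438, 232], [403, 240], [408, 264], [424, 263], [412, 268], [447, 261], [438, 259], [444, 257]]
230 ..................................................
231 ..................................................
232 ......................................#...........
233 .................................#######..........
234 .............................###########..........
235 .....................#.#################..........
236 ...................#####################..........
237 ..............##########################..........
238 ..........##############################..........
239 ....#################
[... 1089 characters left out ...]
#############################.....####..
260 ........########################......##########..
261 .........##################........#############..
262 .........################...##############........
263 .........##########.....#############.............
264 ........#####.......#############.................
265 ................############......................
266 ............###########...........................
267 ............######................................
268 ............##....................................
269 ..................................................
270 ..................................................
271 ..................................................
```

Run:
```python
from h import *
t=cv2.imread("pics/top0.png");g=cv2.cvtColor(t,cv2.COLOR_BGR2HSV).astype(int);S=g[...,1].astype(float)
def e1(v,o):
    d=np.abs(np.diff(v));i=int(d.argmax());a=max(i-1,0);s=d[a:i+2];return o+a+(s*np.arange(len(s))).sum()/s.sum()+.5
far=[(c,e1(S[228:245,c],228)) for c in range(407,436)]
lef=[(e1(S[q,399:412],399),q) for q in range(242,260)]
rig=[(e1(S[q,434:449],434),q) for q in range(236,255)]
V=g[...,2].astype(float)
near=[(c,e1(V[258:273,c],258)) for c in range(414,446)]
for n,p,z in(("far",far,3),("left",lef,3),("right",rig,3),("near",near,42)):
    P=ray("top",p,z)[:,:2];d,c=line(P);print(n,d.round(4),c.round(1),"ang",np.degrees(np.arctan2(d[1],d[0])).round(2)); globals()["L"+n]=(d,c)
def X(a,b):
    (d,c),(f,k)=a,b;s=np.linalg.solve(np.c_[d,-f],k-c);return c+s[0]*d
a,b=X(Lfar,Lleft),X(Lfar,Lright);print("corners",a,b,np.linalg.norm(a-b))
n=np.array([Lfar[0][1],-Lfar[0][0]]);n*=np.sign(n[0]);print("far->near dist",(Lfar[1]-Lnear[1])@n, "yaw from far",np.degrees(np.arctan2(n[1],n[0])))
print("upstand top ends",ray("top",[(411,267.5),(448,260)],42))
# check with the side view: far corners and board
print(proj("side",[[*a,3],[*b,3],[548.8,22,40]]),proj("top",[[548.8,22,40]]))
```

```text
far [ 0.1869 -0.9824] [ 557.7 -363.1] ang -79.23
left [0.9835 0.1807] [ 505.6 -303.7] ang 10.41
right [0.9816 0.1909] [ 521.9 -435.9] ang 11.01
near [ 0.1555 -0.9878] [ 464.  -385.2] ang -81.05
corners [ 545.0158  -296.43942] [ 569.78876 -426.62344] 132.52011
far->near dist 96.17916 yaw from far 10.7741
upstand top ends [[ 443.96519037 -317.36578908   42.        ]
 [ 467.63780584 -447.93548916   42.        ]]
[[368.2651653  200.72653553]
 [373.54948801 176.68912374]
 [333.00557045 255.19279922]] [[313.82940946 239.67824386]]
```

Flashing: yaw ≈ 10.7°, upstand top ≈ (459, −380, 42). Its measured sizes are 132 by 104 mm, against 130 by 105 given. Board: yaw ≈ −2.1°, opening edge ≈ (548.8, 22, 40). The distance from the opening edge to the far edge comes out at 215.5 mm against 215 given. Next I move above the upstand.

Request:
{"api": "carry_out", "payload": {"targets": [{"dp": [32, -11, 10], "yaw": -9.5}, {"dp": [64, -22, 25], "yaw": -19}, {"dp": [96, -33, 45], "yaw": -28.5}, {"dp": [128, -44, 65], "yaw": -38}, {"dp": [161, -55, 85], "yaw": -47.5}, {"dp": [193, -66, 105], "yaw": -57}, {"dp": [225, -77, 120], "yaw": -66.5}, {"dp": [257, -87, 128], "yaw": -75.9}, {"dp": [257, -87, 128], "yaw": -75.9}, {"dp": [257, -87, 128], "yaw": -75.9}], "fingers": 0.0}}

```text
clock: 1.35
eef_pos: [458.7, -380.7, 111.2]
tcp_rot: [-3.141, -0.0, 1.756]
contact_force: [-0.5, -0.7, 0.2]
opening: 0.502
grasp_force: 0.0
```

Run:
```python
from h import *
s=r.sense();p=s["eef_pos"];print(p,np.degrees(s["tcp_rot"]),s["opening"],s["clock"])
a,b=[r.grab_frame(n)[:,:,::-1] for n in("side","top")]
cv2.imwrite("pics/s1.png",a);cv2.imwrite("pics/t1.png",b)
def c(im,x,y,w,h,k): return cv2.resize(im[y:y+h,x:x+w],(w*k,h*k),interpolation=cv2.INTER_CUBIC)
cv2.imwrite("pics/m2.png",np.hstack([c(a,340,120,100,110,4),c(b,380,190,100,110,4)]))
print(proj("side",[[p[0],p[1],p[2]-8],[459,-380,42]]),proj("top",[[p[0],p[1],p[2]-8]]))
```

```text
[ 458.67224758 -380.71278616  111.17252904] [-1.79971918e+02 -8.53925537e-03  1.00622657e+02] 0.5017464733489668 1.35
[[403.40143297 168.39684229]
 [401.42852442 183.21171189]] [[432.58138239 263.11353556]]
```

View pics/m2.png

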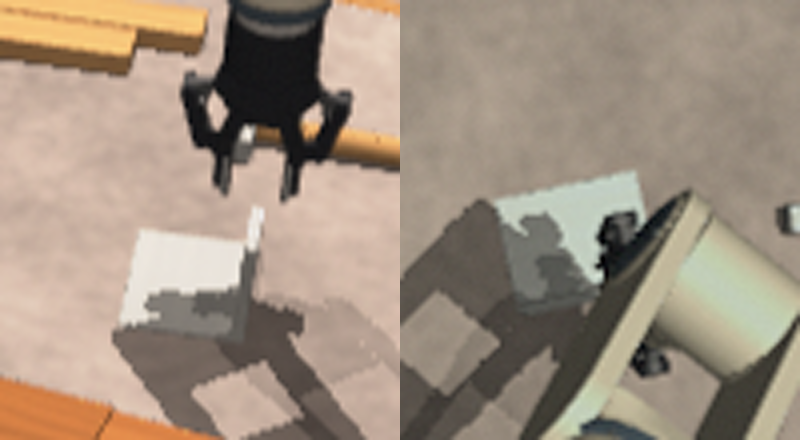

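The fingers straddle the upstand. Side-view midpoints are (255,194) for the tips and about (254,250) for the upstand, which puts it 2–5 mm nearer the robot. That is well inside the opening, so I descend and grip.

Request:
{"api": "carry_out", "payload": {"targets": [{"dp": [0, -3, 30], "yaw": 0}, {"dp": [0, -3, 60], "yaw": 0}, {"dp": [0, -3, 80], "yaw": 0}, {"dp": [0, -3, 88], "yaw": 0}, {"dp": [0, -3, 94], "yaw": 0}, {"dp": [0, -3, 94], "yaw": 0}]}}

```text
clock: 2.2
eef_pos: [456.2, -381.3, 17.5]
tcp_rot: [3.141, 0.0, 1.757]
contact_force: [0.9, 0.5, 0.2]
opening: 0.498
grasp_force: 0.0
```

Request:
{"api": "carry_out", "payload": {"targets": [{"dp": [0, 0, 0]}, {"dp": [0, 0, 0]}, {"dp": [0, 0, 0]}, {"dp": [0, 0, 0]}, {"dp": [0, 0, 0]}, {"dp": [0, 0, 0]}, {"dp": [0, 0, 0]}, {"dp": [0, 0, 0]}], "fingers": -1, "grip_force": 100}}

```text
schema error: expected keys dp, yaw
```

Request:
{"api": "carry_out", "payload": {"targets": [{"dp": [0, 0, 0], "yaw": 0}, {"dp": [0, 0, 0], "yaw": 0}, {"dp": [0, 0, 0], "yaw": 0}, {"dp": [0, 0, 0], "yaw": 0}, {"dp": [0, 0, 0], "yaw": 0}, {"dp": [0, 0, 0], "yaw": 0}, {"dp": [0, 0, 0], "yaw": 0}, {"dp": [0, 0, 0], "yaw": 0}], "fingers": -1, "grip_force": 100}}

```text
clock: 3.2
eef_pos: [456.4, -381.5, 18.1]
tcp_rot: [3.141, 0.001, 1.758]
contact_force: [-1.3, 0.3, 5.5]
opening: 0.102
grasp_force: 98.0
```

Gripped; the fingers closed on 10 mm at 98 N. Lift, then carry across.

Request:
{"api": "carry_out", "payload": {"targets": [{"dp": [0, 0, -10], "yaw": 0}, {"dp": [0, 0, -30], "yaw": 0}, {"dp": [0, 0, -60], "yaw": 0}, {"dp": [0, 0, -90], "yaw": 0}, {"dp": [0, 0, -105], "yaw": 0}, {"dp": [0, 0, -110], "yaw": 0}, {"dp": [0, 0, -110], "yaw": 0}]}}

```text
clock: 4.08
eef_pos: [455.8, -381.0, 127.1]
tcp_rot: [-3.141, -0.0, 1.758]
contact_force: [-0.3, -0.3, -1.6]
opening: 0.105
grasp_force: 97.4
```

Request:
{"api": "carry_out", "payload": {"targets": [{"dp": [12, 3, 0], "yaw": 0}, {"dp": [40, 11, 0], "yaw": 1}, {"dp": [80, 22, 0], "yaw": 2}, {"dp": [122, 33, 0], "yaw": 4}, {"dp": [166, 45, 0], "yaw": 5}, {"dp": [210, 57, 0], "yaw": 7}, {"dp": [254, 69, 0], "yaw": 8}, {"dp": [298, 81, 0], "yaw": 10}, {"dp": [338, 92, 0], "yaw": 11}, {"dp": [370, 101, 0], "yaw": 12}, {"dp": [387, 106, 0], "yaw": 12.8}, {"dp": [392.6, 107.3, 0], "yaw": 12.8}]}}

```text
clock: 5.58
eef_pos: [487.7, 25.8, 126.6]
tcp_rot: [-3.14, 0.0, 1.536]
contact_force: [0.1, 0.4, -1.4]
opening: 0.097
grasp_force: 97.4
```

Request:
{"api": "carry_out", "payload": {"targets": [{"dp": [0, 0, 0], "yaw": 0}, {"dp": [0, 0, 0], "yaw": 0}, {"dp": [0, 0, 0], "yaw": 0}]}}

```text
clock: 5.95
eef_pos: [488.5, 23.9, 127.2]
tcp_rot: [-3.141, 0.0, 1.533]
contact_force: [-0.8, -0.0, -0.9]
opening: 0.095
grasp_force: 97.4
```

Run:
```python
from h import *
s=r.sense();p=s["eef_pos"];print(p,np.degrees(s["tcp_rot"]),s["opening"],s["clock"],s["contact_force"])
a,b=[r.grab_frame(n)[:,:,::-1] for n in("side","top")]
cv2.imwrite("pics/s2.png",a);cv2.imwrite("pics/t2.png",b)
def c(im,x,y,w,h,k): return cv2.resize(im[y:y+h,x:x+w],(w*k,h*k),interpolation=cv2.INTER_CUBIC)
cv2.imwrite("pics/m3.png",np.hstack([c(a,270,160,130,170,3),c(b,255,170,120,170,3)]))
```

```text
[488.46110276  23.92392004 127.23504006] [-1.79991583e+02  2.93346754e-03  8.78473290e+01] 0.09476543829723288 5.95 [-0.76506598 -0.04937423 -0.93349649]
```

View pics/m3.png

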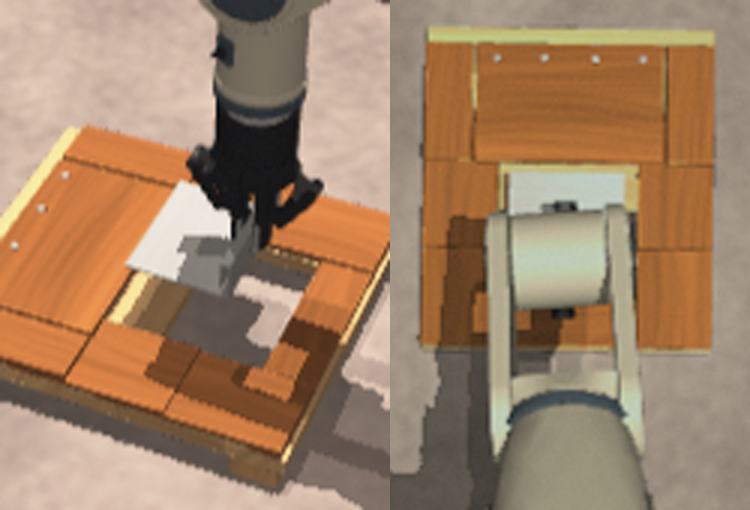

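The flashing hangs level and roughly centred on the opening. In the top view its free edge is at mosaic row ~172, cols 508–625, just below the butt at row ~163. I'll measure its yaw and offset.

Run:
```python
from h import *
t=cv2.imread("pics/t2.png");g=cv2.cvtColor(t,cv2.COLOR_BGR2HSV);S=g[...,1].astype(float)
def e1(v,o):
    d=np.abs(np.diff(v));i=int(d.argmax());a=max(i-1,0);s=d[a:i+2];return o+a+(s*np.arange(len(s))).sum()/s.sum()+.5
far=[(c,e1(S[223:233,c],223)) for c in range(297,331)]
for z in(112,):
  P=ray("top",far,z)[:,:2];d,c=line(P);print("free edge",c,"yaw",np.degrees(np.arctan2(-d[0],d[1])) if d[1]>0 else np.degrees(np.arctan2(d[0],-d[1])))
  L=ray("top",[(e1(S[q,289:299],289),q) for q in range(229,238)],z);R=ray("top",[(e1(S[q,327:340],327),q) for q in range(229,238)],z)
  print("L,R y",np.median(L[:,1]),np.median(R[:,1]),"mid",(np.median(L[:,1])+np.median(R[:,1]))/2)
q=range(226,227)
print("strip L,R at z53", ray("top",[(e1(S[240,286:297],286),240)],53), [ray("top",[(e1(cv2.cvtColor(cv2.imread("pics/top0.png"),cv2.COLOR_BGR2HSV)[k,a:b,0].astype(float),a),k)],53)[0].round(1) for k in(229,233,237) for a,b in((286,297),(331,343))])
# butt edge of shingle z=56 top
t0=cv2.cvtColor(cv2.imread("pics/top0.png"),cv2.COLOR_BGR2HSV)[...,0].astype(float)
B=ray("top",[(k,e1(t0[219:229,k],219)) for k in range(296,333)],56);d,c=line(B[:,:2]);print("butt",c,np.degrees(np.arctan2(-d[0],d[1])))
```

```text
free edge [601.08014   26.812374] yaw -1.6197768
L,R y 89.85431345042613 -43.84783392255962 mid 23.003239763933255
strip L,R at z53 [[548.89177958 103.35771464  53.        ]] [array([587.5, 102.6,  53. ]), array([584.2, -59.1,  53. ]), array([573.4, 102.1,  53. ]), array([570.1, -62. ,  53. ]), array([559.4, 103.4,  53. ]), array([556.1, -58.7,  53. ])]
butt [603.0904    23.947594] -3.8454556
```

Run:
```python
from h import *
t=cv2.imread("pics/t2.png");S=cv2.cvtColor(t,cv2.COLOR_BGR2HSV)[...,1].astype(int)
print(S[222:232,[298,308,318,328]].T)
far=[]
for c in range(297,331):   # crossing of level 60 between strip and flange, from below
    q=next(q for q in range(231,220,-1) if S[q,c]>55); far.append((c,q+(S[q,c]-55)/max(S[q,c]-S[q+1,c],1)))
P=ray("top",far,112)[:,:2];d,c=line(P);d*=np.sign(d[1]);print("free edge",c,np.degrees(np.arctan2(-d[0],d[1])))
s=cv2.imread("pics/s2.png");p=np.array([488.5,23.9]);a=np.radians(-2.15);u=np.array([np.cos(a),np.sin(a)]);v=np.array([-u[1],u[0]])
for y in(65,-65): print("expected side corner",proj("side",[[*(p+100*u+y*v),112]]),"top",proj("top",[[*(p+100*u+y*v),112]]))
```

```text
[[174 164 103  98  82  37  12  18  17  19]
 [176 176 102 100  94  48  15  16  19  18]
 [170 176 125 111  96  49  14  16  16  15]
 [173 178 138 116 106  59  17  16  15  14]]
free edge [590.04095   26.693304] -2.0895026
expected side corner [[311.51656165 247.73845505]] top [[294.70461698 226.95371879]]
expected side corner [[329.91324833 219.71752421]] top [[332.97424085 227.59816119]]
```

The free edge is at (590, 26.7) with yaw −2.09°, matching the tool-based expectation of 588 and the board yaw of −2.1°. I lower it to just above the boards, 1.5 mm to the right.

Request:
{"api": "carry_out", "payload": {"targets": [{"dp": [-0.5, 0, 10], "yaw": 0}, {"dp": [-1, 0, 28], "yaw": 0}, {"dp": [-1.5, 0, 46], "yaw": 0}, {"dp": [-1.5, 0, 58], "yaw": 0}, {"dp": [-1.5, 0, 64], "yaw": 0}, {"dp": [-1.5, 0, 67], "yaw": 0}, {"dp": [-1.5, 0, 67], "yaw": 0}, {"dp": [-1.5, 0, 67], "yaw": 0}]}}

```text
clock: 7.05
eef_pos: [488.8, 23.1, 60.7]
tcp_rot: [3.141, -0.0, 1.534]
contact_force: [0.7, 0.2, -1.2]
opening: 0.102
grasp_force: 97.4
```

Request:
{"api": "carry_out", "payload": {"targets": [{"dp": [0, 0, 0.7], "yaw": 0}, {"dp": [0, 0, 1.4], "yaw": 0}, {"dp": [0, 0, 1.4], "yaw": 0}, {"dp": [0, 0, 1.4], "yaw": 0}]}}

```text
clock: 7.55
eef_pos: [488.5, 23.0, 58.9]
tcp_rot: [-3.142, 0.0, 1.534]
contact_force: [0.2, 0.1, -2.2]
opening: 0.099
grasp_force: 97.4
```

Run:
```python
from h import *
s=r.sense();p=s["eef_pos"];print(p,np.degrees(s["tcp_rot"]),s["clock"],s["contact_force"],s["wrist_torque"])
a,b=[r.grab_frame(n)[:,:,::-1] for n in("side","top")]
cv2.imwrite("pics/s3.png",a);cv2.imwrite("pics/t3.png",b)
def c(im,x,y,w,h,k): return cv2.resize(im[y:y+h,x:x+w],(w*k,h*k),interpolation=cv2.INTER_CUBIC)
cv2.imwrite("pics/m4.png",np.hstack([c(a,290,210,80,90,5),c(b,278,205,80,90,5)]))
```

```text
[488.50587703  23.03250511  58.88070183] [-1.79999438e+02  3.07558815e-04  8.78991606e+01] 7.55 [ 0.19794016  0.14861147 -2.24515455] [ 0.03098373  0.01397395 -0.00923088]
```

View pics/m4.png

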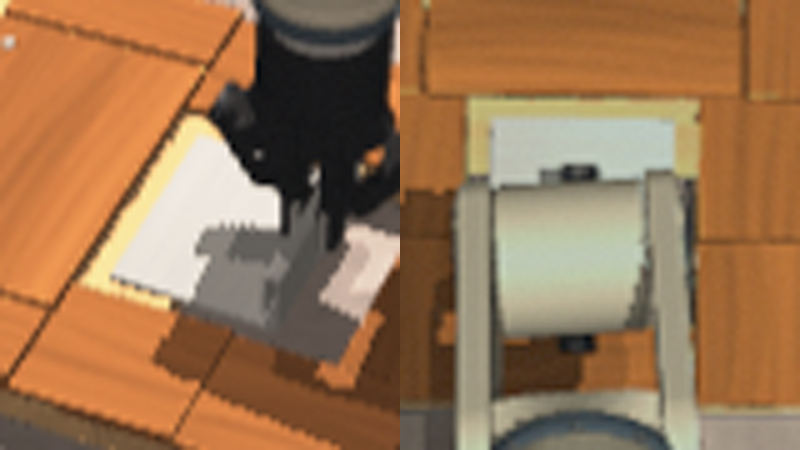

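The flange sits 13 mm short of the butt, centred in the strip with margins of about 23 and 24 mosaic px, and looks flat. I ease down to feel the boards.

Request:
{"api": "carry_out", "payload": {"targets": [{"dp": [0, 0, 0.5], "yaw": 0}, {"dp": [0, 0, 0.5], "yaw": 0}, {"dp": [0, 0, 0.5], "yaw": 0}]}}

```text
clock: 8.02
eef_pos: [488.5, 23.0, 58.4]
tcp_rot: [-3.142, 0.0, 1.534]
contact_force: [0.1, 0.4, -2.0]
opening: 0.104
grasp_force: 97.4
```

Request:
{"api": "carry_out", "payload": {"targets": [{"dp": [0, 0, 0.5], "yaw": 0}, {"dp": [0, 0, 0.5], "yaw": 0}, {"dp": [0, 0, 0.5], "yaw": 0}]}}

```text
clock: 8.4
eef_pos: [488.5, 23.0, 58.0]
tcp_rot: [3.142, -0.0, 1.534]
contact_force: [-0.6, -0.1, 2.1]
opening: 0.102
grasp_force: 97.8
```

Run:
```python
from h import *
s=r.sense();print(s["contact_force"],s["wrist_torque"],s["eef_pos"])
```

```text
[-0.62160949 -0.05904627  2.06865096] [-0.01596807  0.11116743  0.02281928] [488.51229603  23.02780329  57.98990677]
```

Contact comes at TCP z ≈ 58.1, exactly as on the bench, so the flange is level. I measure the remaining travel from the same picture.

Run:
```python
from h import *
t=cv2.imread("pics/t3.png");S=cv2.cvtColor(t,cv2.COLOR_BGR2HSV)[...,1].astype(int)
far=[]
for c in range(299,310):
    print(end='')
for c in list(range(299,332)):
    q=next(q for q in range(236,220,-1) if S[q,c]>55); far.append((c,q+(S[q,c]-55)/max(S[q,c]-S[q+1,c],1)))
P=ray("top",far,43)[:,:2];d,c=line(P);d*=np.sign(d[1]);print("free edge",c,np.degrees(np.arctan2(-d[0],d[1])))
u=np.array([.99935,-.0365]);e=np.array([548.53,13.65]);print("travel",105-(c-e)@u, "by TCP",(e-np.array([488.5,23.0]))@u+5)
```

```text
free edge [590.2187    29.704151] -1.7506977
travel 63.92438520008847 by TCP 65.33225549999997
```

Request:
{"api": "carry_out", "payload": {"targets": [{"dp": [0, 0, -0.4], "yaw": 0}, {"dp": [0, 4, -0.4], "yaw": 0}, {"dp": [0, 8, -0.4], "yaw": 0}, {"dp": [0, 12, -0.4], "yaw": 0}, {"dp": [0, 16, -0.4], "yaw": 0}, {"dp": [0, 20, -0.4], "yaw": 0}, {"dp": [0, 24, -0.4], "yaw": 0}, {"dp": [0, 28, -0.4], "yaw": 0}, {"dp": [0, 30, -0.4], "yaw": 0}, {"dp": [0, 30, -0.4], "yaw": 0}]}}

```text
clock: 9.65
eef_pos: [518.6, 21.9, 58.3]
tcp_rot: [3.142, -0.0, 1.534]
contact_force: [0.0, -0.1, -1.0]
opening: 0.098
grasp_force: 97.4
```

Run:
```python
from h import *
s=r.sense();print(s["contact_force"],s["wrist_torque"],s["eef_pos"],np.degrees(s["tcp_rot"]))
a,b=[r.grab_frame(n)[:,:,::-1] for n in("side","top")]
cv2.imwrite("pics/s4.png",a);cv2.imwrite("pics/t4.png",b)
def c(im,x,y,w,h,k): return cv2.resize(im[y:y+h,x:x+w],(w*k,h*k),interpolation=cv2.INTER_CUBIC)
cv2.imwrite("pics/m5.png",np.hstack([c(a,290,210,80,90,5),c(b,278,205,80,90,5)]))
```

```text
[ 0.01182633 -0.05719769 -0.97451124] [-0.016531    0.08187886 -0.02013817] [518.59520574  21.91443093  58.27384751] [ 1.79998495e+02 -8.92096810e-04  8.78936075e+01]
```

View pics/m5.png

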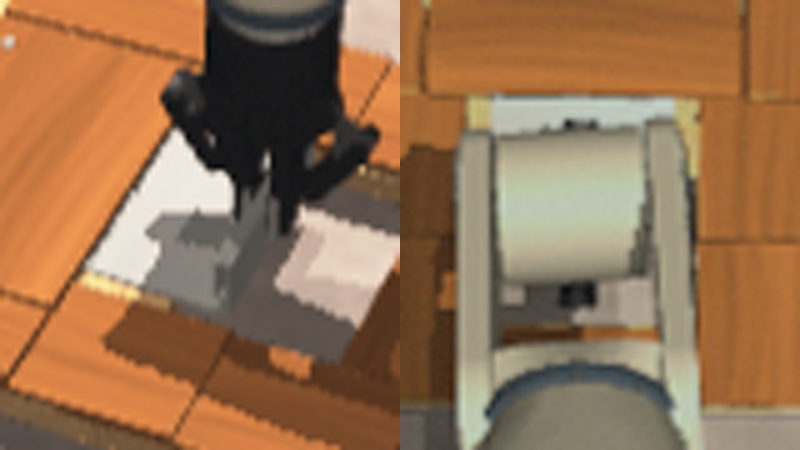

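The flange has gone under the butt with no contact force, and the shingle is unmoved. Continuing.

Request:
{"api": "carry_out", "payload": {"targets": [{"dp": [0, 4, 0], "yaw": 0}, {"dp": [0, 8, 0], "yaw": 0}, {"dp": [0, 12, 0], "yaw": 0}, {"dp": [0, 16, 0], "yaw": 0}, {"dp": [0, 20, 0], "yaw": 0}, {"dp": [0, 24, 0], "yaw": 0}, {"dp": [0, 28, 0], "yaw": 0}, {"dp": [0, 30, 0], "yaw": 0}, {"dp": [0, 30, 0], "yaw": 0}, {"dp": [0, 30, 0], "yaw": 0}]}}

```text
clock: 11.0
eef_pos: [548.2, 20.8, 58.2]
tcp_rot: [-3.141, 0.0, 1.534]
contact_force: [-0.7, 0.1, -1.4]
opening: 0.101
grasp_force: 97.4
```

Run:
```python
from h import *
s=r.sense();p=s["eef_pos"];print(s["contact_force"],s["wrist_torque"],p,np.degrees(s["tcp_rot"]))
a,b=[r.grab_frame(n)[:,:,::-1] for n in("side","top")]
cv2.imwrite("pics/s5.png",a);cv2.imwrite("pics/t5.png",b)
def c(im,x,y,w,h,k): return cv2.resize(im[y:y+h,x:x+w],(w*k,h*k),interpolation=cv2.INTER_CUBIC)
cv2.imwrite("pics/m6.png",np.hstack([c(a,300,220,60,70,8)[:560],c(b,285,215,60,70,5)[:350].repeat(1,0) if 0 else cv2.copyMakeBorder(c(b,285,215,60,70,5),0,210,0,0,0)]))
a=np.radians(-2.1);u=np.array([np.cos(a),np.sin(a)]);v=np.array([-u[1],u[0]])
print("near-face left end bottom/top side px",proj("side",[[*(p[:2]-5*u+65*v),40],[*(p[:2]-5*u+65*v),82]]),"opening edge corners y=+-80",proj("side",[[*(np.array([548.8,22])+80*v),40],[*(np.array([548.8,22])-80*v),40]]))
```

```text
[-0.73310564  0.1228265  -1.36369575] [0.05203556 0.06792984 0.01574781] [548.23748507  20.82719584  58.22631528] [-1.79982328e+02  3.20583123e-04  8.78977976e+01]
near-face left end bottom/top side px [[326.0230798  270.0697708 ]
 [326.22780869 259.79481334]] opening edge corners y=+-80 [[321.97855631 273.2329647 ]
 [343.40945772 238.17206763]]
```

View pics/m6.png

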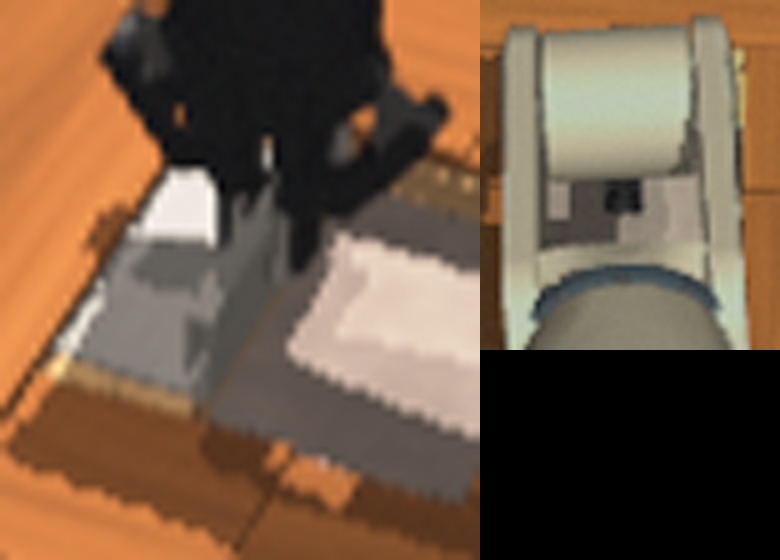

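The flange is nearly home, and in the side view the upstand's outer face sits close to the opening edge near (200–215, 395–413). I'll take a brightened closer crop to judge the last few mm.

Run:
```python
import cv2,numpy as np
a=cv2.imread("pics/s5.png")[240:278,312:350].astype(float)/255
a=np.clip((a**0.6)*1.1,0,1)*255
cv2.imwrite("pics/m7.png",cv2.resize(a.astype(np.uint8),None,fx=15,fy=15,interpolation=cv2.INTER_NEAREST))
```

```text
(no output)
```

View pics/m7.png

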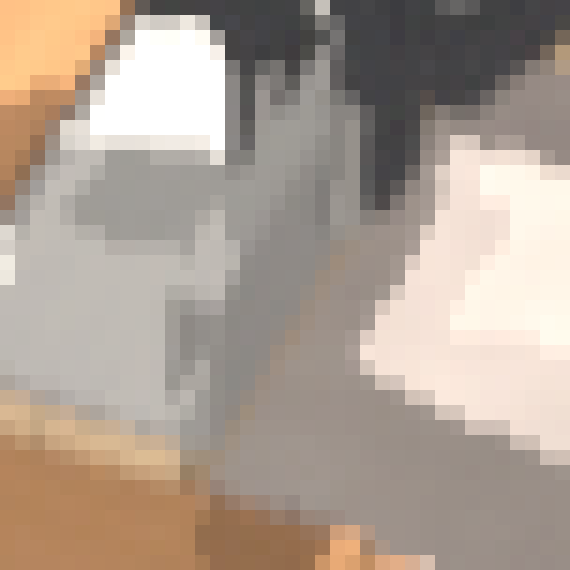

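There's a thin tan line along the foot of the upstand, roughly (215,440) to (340,260). It could be the opening's own wall below the edge, so I'll check the edge profile in the unobstructed first side picture and the later top pictures.

Run:
```python
from h import *
a=np.radians(-2.1);u=np.array([np.cos(a),np.sin(a)]);v=np.array([-u[1],u[0]]);e=np.array([548.8,22.])
xs=np.arange(-16,12,1.5)
def prof(im,cam_,z=40,ys=np.arange(-40,45,2)):
    out=[]
    for x in xs:
        P=[[*(e+x*u+y*v),z] for y in ys];uv=proj(cam_,P).astype(np.float32)
        c=cv2.remap(im,uv[:,0].reshape(1,-1),uv[:,1].reshape(1,-1),cv2.INTER_LINEAR)[0];out.append(np.median(c,0).astype(int))
    return np.array(out)
A=prof(cv2.imread("pics/side0.png"),"side");B=prof(cv2.imread("pics/top0.png"),"top")
C=prof(cv2.imread("pics/s5.png"),"side",ys=np.arange(25,62,2))
for x,i,j,k in zip(xs,A,B,C): print(x,"side0",i[::-1],"top0",j[::-1],"now side",k[::-1])
```

```text
-16.0 side0 [181 159 145] top0 [177 164 147] now side [99 88 80]
-14.5 side0 [158 139 128] top0 [178 164 147] now side [99 87 80]
-13.0 side0 [120 105  96] top0 [179 164 148] now side [99 87 79]
-11.5 side0 [97 85 78] top0 [180 164 148] now side [98 87 79]
-10.0 side0 [91 80 74] top0 [177 162 146] now side [98 86 79]
-8.5 side0 [89 77 69] top0 [172 158 141] now side [99 85 77]
-7.0 side0 [90 76 64] top0 [168 154 139] now side [98 84 74]
-5.5 side0 [92 74 58] top0 [164 150 136] now side [95 82 71]
-4.0 side0 [94 74 53] top0 [151 138 125] now side [89 80 70]
-2.5 side0 [105  82  57] top0 [132 120 108] now side [85 79 73]
-1.0 side0 [142 113  77] top0 [118 107  92] now side [83 78 74]
0.5 side0 [191 161 109] top0 [142 128  95] now side [82 78 75]
2.0 side0 [228 200 136] top0 [165 150 101] now side [83 80 76]
3.5 side0 [241 215 145] top0 [181 166 108] now side [85 81 77]
5.0 side0 [243 219 147] top0 [193 178 116] now side [98 94 88]
6.5 side0 [243 220 147] top0 [200 186 121] now side [111 106 101]
8.0 side0 [243 220 148] top0 [199 185 121] now side [104 100  94]
9.5 side0 [243 219 147] top0 [198 184 120] now side [96 91 87]
11.0 side0 [243 218 146] top0 [198 183 119] now side [98 93 89]
```

In side0 the edge is at −0.1 mm from my estimate, and the upstand's outer face is now at about −4.5 mm; the tan line was the opening's wall. I advance the last 4.5 mm.

Request:
{"api": "carry_out", "payload": {"targets": [{"dp": [0, 1.5, 0], "yaw": 0}, {"dp": [0, 3, 0], "yaw": 0}, {"dp": [0, 4.5, 0], "yaw": 0}, {"dp": [0, 4.5, 0], "yaw": 0}, {"dp": [0, 4.5, 0], "yaw": 0}]}}

```text
clock: 11.72
eef_pos: [552.9, 20.6, 58.3]
tcp_rot: [-3.142, -0.0, 1.534]
contact_force: [0.5, 0.4, -1.5]
opening: 0.099
grasp_force: 97.4
```

Request:
{"api": "carry_out", "payload": {"targets": [{"dp": [0, 0, 0.5], "yaw": 0}, {"dp": [0, 0, 1], "yaw": 0}, {"dp": [0, 0, 1], "yaw": 0}, {"dp": [0, 0, 1], "yaw": 0}]}}

```text
clock: 12.22
eef_pos: [552.9, 20.7, 58.1]
tcp_rot: [3.141, -0.0, 1.534]
contact_force: [-3.7, -0.2, 9.8]
opening: 0.102
grasp_force: 99.3
```

Run:
```python
from h import *
a=np.radians(-2.1);u=np.array([np.cos(a),np.sin(a)]);v=np.array([-u[1],u[0]]);e=np.array([548.8,22.])
s=r.grab_frame("side")[:,:,::-1].copy();cv2.imwrite("pics/s6.png",s);t=r.grab_frame("top")[:,:,::-1].copy();cv2.imwrite("pics/t6.png",t)
xs=np.arange(-12,6,1.)
def prof(im,ys):
    o=[]
    for x in xs:
        uv=proj("side",[[*(e+x*u+y*v),40] for y in ys]).astype(np.float32)
        o.append(np.median(cv2.remap(im,uv[:,0].reshape(1,-1),uv[:,1].reshape(1,-1),cv2.INTER_LINEAR)[0],0).astype(int)[::-1])
    return o
for x,i,j in zip(xs,prof(s,np.arange(40,62,2)),prof(s,np.arange(10,32,2))): print(x,i,j)
# shingle change around butt: edge col profile side0 vs now, left part of butt
s0=cv2.imread("pics/side0.png")
for nm,im in(("0",s0),("now",s)):
    o=[]
    for x in np.arange(46,66,1.5):
        uv=proj("side",[[*(e+x*u+y*v),56] for y in np.arange(88,108,2)]).astype(np.float32)
        o.append(int(np.median(cv2.remap(im,uv[:,0].reshape(1,-1),uv[:,1].reshape(1,-1),cv2.INTER_LINEAR)[0],0)[2]))
    print(nm,o)
q=r.sense();print(q["contact_force"],q["wrist_torque"],np.degrees(q["tcp_rot"]))
```

```text
-12.0 [98 87 80] [121 107  98]
-11.0 [98 86 79] [107  94  86]
-10.0 [97 86 79] [100  89  82]
-9.0 [97 86 78] [98 86 78]
-8.0 [98 84 76] [97 84 74]
-7.0 [98 83 72] [98 82 70]
-6.0 [100  81  66] [100  81  65]
-5.0 [101  80  61] [101  80  60]
-4.0 [101  79  57] [101  79  57]
-3.0 [100  78  56] [100  79  55]
-2.0 [99 78 57] [98 78 56]
-1.0 [95 78 61] [96 78 60]
0.0 [93 79 66] [92 79 65]
1.0 [90 80 70] [89 79 69]
2.0 [87 80 73] [86 79 72]
3.0 [86 80 74] [84 79 74]
4.0 [84 80 75] [83 79 75]
5.0 [86 83 79] [83 80 75]
0 [202, 202, 194, 174, 135, 116, 139, 181, 208, 218, 221, 224, 226, 227]
now [121, 126, 138, 144, 134, 120, 150, 194, 220, 230, 233, 235, 237, 238]
[-4.66431042  0.54973938  9.8165308 ] [-0.07029049  0.55646938  0.02771139] [ 1.79995148e+02 -3.07319646e-04  8.78988236e+01]
```

The outer face is in line with the edge (0.0 against −0.1 mm) and equal at both ends, so it is square, and the shingle's butt is unchanged. Now the firm press.

Request:
{"api": "carry_out", "payload": {"targets": [{"dp": [0, 0, 0.5], "yaw": 0}, {"dp": [0, 0, 1], "yaw": 0}, {"dp": [0, 0, 1.2], "yaw": 0}, {"dp": [0, 0, 1.2], "yaw": 0}, {"dp": [0, 0, 1.2], "yaw": 0}], "grip_force": 110}}

```text
clock: 12.95
eef_pos: [553.0, 20.7, 58.1]
tcp_rot: [3.141, 0.0, 1.534]
contact_force: [-9.1, -0.6, 24.6]
opening: 0.099
grasp_force: 109.3
```

Firm at about 26 N, but there's a 9 N forward push alongside it. I'll relieve that slightly.

Request:
{"api": "carry_out", "payload": {"targets": [{"dp": [0, -0.3, 0], "yaw": 0}, {"dp": [0, -0.3, 0], "yaw": 0}, {"dp": [0, -0.3, 0], "yaw": 0}, {"dp": [0, -0.3, 0], "yaw": 0}]}}

```text
clock: 13.45
eef_pos: [553.0, 20.6, 58.1]
tcp_rot: [3.141, 0.0, 1.534]
contact_force: [-7.4, -0.6, 24.2]
opening: 0.094
grasp_force: 109.0
```

Run:
```python
from h import *
a=np.radians(-2.1);u=np.array([np.cos(a),np.sin(a)]);v=np.array([-u[1],u[0]]);e=np.array([548.8,22.])
s=r.grab_frame("side")[:,:,::-1].copy();cv2.imwrite("pics/s7.png",s)
for ys in(np.arange(40,62,2),np.arange(10,32,2)):
    o=[]
    for x in np.arange(-4,6.):
        uv=proj("side",[[*(e+x*u+y*v),40] for y in ys]).astype(np.float32)
        o.append(int(np.median(cv2.remap(s,uv[:,0].reshape(1,-1),uv[:,1].reshape(1,-1),cv2.INTER_LINEAR)[0],0)[0]))
    print(o)
q=r.sense();print(q["contact_force"],q["wrist_torque"],q["eef_pos"],np.degrees(q["tcp_rot"]),q["clock"])
c=s[205:295,270:370];cv2.imwrite("pics/m8.png",cv2.resize(c,None,fx=6,fy=6,interpolation=cv2.INTER_CUBIC))
```

```text
[57, 56, 58, 61, 65, 69, 72, 74, 75, 79]
[57, 55, 56, 60, 64, 70, 72, 74, 74, 75]
[-8.14436404  0.16635297 24.05600683] [-0.1054218   1.19423445  0.01280356] [552.98831651  20.66766629  58.09105294] [ 1.79949076e+02 -2.27676867e-03  8.78996857e+01] 13.5
```

View pics/m8.png

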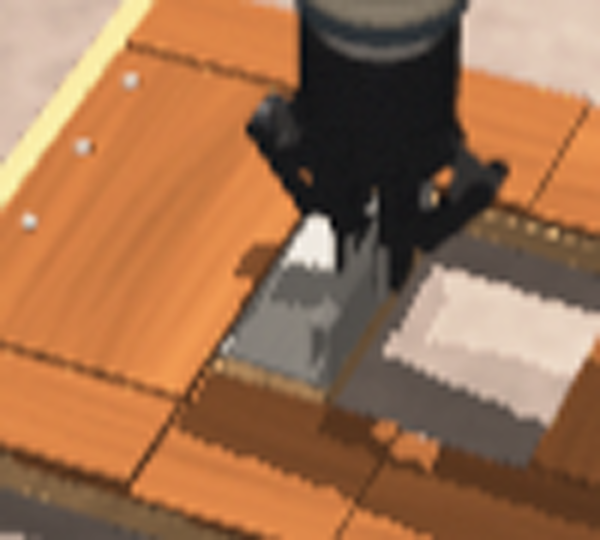

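The picture shows the upstand along the opening's upper edge near (330,390)–(400,280), the shingle lying flat, and everything steady under about 25 N. Handing in.

```bash
python3 -c "
from rig import r
print(r.sign_off())"
```

```text
the job is handed in; nothing more can be done
None
```

The flashing is tucked under the middle shingle, square to the panel, with its upstand along the opening's upper edge to within about 1 mm; the shingle did not lift, and I handed the job in while still holding the flashing pressed down with about 25 N.

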